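# Stir the bath beads, then twist open the storage jar

## Robot

A 6-joint arm with a two-finger parallel gripper is mounted at the origin on the work surface. World frame = base frame: x ahead of the robot, y to its left, z up, the work surface at z = 0. Lengths are in mm, angles in rad, forces in N, time in s.
With the tool pointing down it reaches from about 150 to 775 mm from the base axis. Payload 6.1 kg.
Tool frame: the origin (TCP) lies midway between the tips of the shut fingers; the grasp point (between the pads) lies 19 mm behind it; z points along the fingers, y is the direction in which the jaws open and shut (so a half turn about z gives the same grasp; the last joint's range is limited). The gripper opens to 85 mm and grips with 20 to 120 N. Pads are 22 mm wide; open, the fingers measure 114 mm over their backs; the gripper's body (76 mm by 85 mm) begins 54 mm behind the grasp point. The pads swing forward as they close: fully open they stand 13 mm farther back than shut.
Start: joints at [-1.187, 0.126, -0.04, 1.405, 0, 1.571], TCP at [196.577, -486.791, 231.295] pointing down, gripper open.
Joint ranges: [-2.72, 2.72], [-0.95, 1.95], [-1.27, 1.35], [-1.78, 2.02], [-1.46, 1.47], [-3.14, 3.14]. Speed limits (rad/s): [2.39, 2.39, 3.01, 3.14, 3.14, 3.14].

## Interface

Orientations are given as a rotation vector (axis times angle).
In Python, from bench import r, eyes gives the robot as it stands. The module is installed in compiled form; this text tells all that it offers.
- The arm moves only by the shell command python3 -m pendant 'ROWS' [OPENING] [FORCE]. ROWS is JSON, a list of rows, each a list of 2 entries, a list of its own where there are three numbers: the shift along the tool's x, y, z in cm, then the turn, a rotation vector about the tool's x, y, z in degrees. In form: [[[dx, dy, dz], [rx, ry, rz]], ...]. A call has 1 to 5 rows; each row is the pose to reach, as a shift and turn from the pose commanded when the call began, along the tool's axes at that moment; what a row does not reach only later rows make up. A row lasts 1/10 s, in which the tool goes at most 50 mm and 8.59 degrees, less where a joint would pass 70% of its speed; a pose out of reach is approached as far as the arm can. A call with a gripper value outside its range is refused whole. OPENING is the opening, from -1 (shut) to 1 (fully open), set as the call begins (- or left out, the last holds). The fingers move at their own pace and stop on an object; FORCE is the grip in N (left out, the last holds). Time passes only in rows, so rows that repeat a pose let the fingers close. It gives the time, the measured TCP pose, the force and the opening at its end, in the units of the state.
- r.get_state(): the state, without advancing time (a new reading comes with each control period).
- eyes.get_image(name): name is "scene" or "top"; returns a dict with "color" (384x512x3 uint8, blue, green, red), "camera_matrix" (3x3 intrinsics, pixels), "k1" (the pictures are not rectified: a ray, as slopes to the right and down, at radius r is drawn at 1 + k1 r^2 times it, then the intrinsics apply), "R" (3x3) and "t" (3): a world point X has camera coordinates R X + t. Camera axes: x right, y down, z forward; pixel columns grow to the right and rows downward; lengths in mm; the calibration is good to about 2 mm. A picture is of the moment at which its call begins. There is no depth.
- r.finish_job(): hands the job in, once; it reports no verdict.
The state is a dict: "time_s": time; "joint_pos": joint angles; "qvel": joint speeds; "joint_torque": joint torques, N m; "ee_pos": TCP position; "tcp_rot": TCP orientation; "force": force on the tool from outside, world axes, zero at the start; "moment": the same for the moment, N m; "finger_gap": opening from 0.0 (shut) to 1.0 (fully open).
Only numpy, scipy, OpenCV 4.12 (cv2) and the standard library are available. Lean on these libraries where they do the work, as an engineer would, in place of code of your own. Each camera call takes 0.05 s, during which the arm holds its last target. There are 200 camera calls.

## Task

We are refilling the bath-bead jar: take the wooden stirrer out of its stand, stir the beads in the metal tub with three wide full rounds near the bottom so that they get well moved about, and let go of the stirrer so that it stays leaning in the tub. Then untwist the tight cap of the square jar (anticlockwise from above) while its cradle braces it, stop turning once the threads are free, lift the cap straight off and finish while still holding it, level and still, a few centimetres directly above the jar's mouth. Keep the jar down in its cradle and all the beads in the tub, and leave the other things where they are.

Things in the scene. Friction and masses are not known exactly. Their poses are not given: they have to be found in the camera images.
- stand: white block 70 x 70 x 50 mm, fixed, with a 12.5 mm wide, 40 mm deep round hole in the middle of its top in which the stirrer stands. Origin: centre of its underside, z up.
- stirrer: wooden stirrer 180 mm long, 60 g, at first upright in the stand, tip 10 mm above the table: a round rod 11 mm thick with a square grip 22 x 22 mm from 130 to 180 mm above the tip. Origin: centre of the tip (lower end); z along the rod to the grip; x and y square to the grip's flat sides. Lift it 45 mm to clear the hole. Let go in the tub, it leans on the rim.
- tub: round open metal tub, fixed, 85 mm high, outer diameter 88 mm at the foot and 100 mm at the rim, wall 4 mm, floor 5 mm thick. Holds five loose beads. Origin: centre of its underside; z up, x towards the far side of the table.
- bead0_center (a point): centre of one of five equal white bath beads, balls of 18 mm diameter, 12 g, lying loose on the tub's floor
- bead1_center (a point): centre of one of five equal white bath beads, balls of 18 mm diameter, 12 g, lying loose on the tub's floor
- bead2_center (a point): centre of one of five equal white bath beads, balls of 18 mm diameter, 12 g, lying loose on the tub's floor
- bead3_center (a point): centre of one of five equal white bath beads, balls of 18 mm diameter, 12 g, lying loose on the tub's floor
- bead4_center (a point): centre of one of five equal white bath beads, balls of 18 mm diameter, 12 g, lying loose on the tub's floor
- cradle: grey square open tray, fixed, 84 x 84 mm outside, 26 mm high, wall and floor 5 mm: the jar's foot stands in it with 2 mm of play all round, so the jar can neither turn nor slide, but it can be lifted out. Origin: centre of its underside, z up.
- jar: white square ceramic jar, 70 x 70 mm and 80 mm high to its shoulder, with a round neck above (rim at 98 mm), 0.7 kg, standing loose in the cradle. Origin: centre of its underside (5 mm above the table); z up; x and y square to its sides.
- jar_mouth (a point): centre of the jar's mouth, on the neck's axis at the top of the relaxed seal, 105.5 mm above the jar's underside
- cap: grey screw cap, 60 g: round, 68 mm diameter, 25 mm high, with an upright grip bar on its flat top, 52 mm long (along the cap's x), 14 mm wide (y), from 25 to 55 mm above the cap's lower edge. Origin: centre of its lower edge, on its axis; z up. Screwed tight, its lower edge is 82 mm above the jar's underside and the bar is parallel to the jar's x. It takes 0.2 to 0.6 N m to turn.
- cap_mark (a point): point in one end of the grip bar, 24 mm along the cap's x, 40 mm above its lower edge; shows how far the cap has turned. Turned anticlockwise from above, the cap rises 4 mm and is free after about 1.05 rad; from 1.15 to 1.75 rad it lifts straight off; near 1.8 rad is a stop. Pulled before 1.05 rad, it lifts the jar too.
- massager: blue silicone massager, a dome 68 mm across and 40 mm high. Bystander, loose; leave it alone.
- soap: pale yellow bar of soap, 44 x 64 x 24 mm. Bystander, loose; leave it alone.
- scoop: small green plastic scoop, about 95 mm long and 26 mm high, lying on the table. Bystander, loose; leave it alone.
- tumbler: white plastic tumbler, 66 mm across, 85 mm high. Bystander, loose; leave it alone.
Things that resemble listed ones, but are neither listed nor needed, are in the scene too. There is more than one size of the stirrer; the job needs the smaller. What is shaped like the cap but red is not meant.

How it is judged (in metres and radians):
On the way, in this order (a step that is already met when the one before it is completed fails the run):
1. the held stirrer's tip is down among the beads on the far side of the tub (contact force between stirrer and the fingers above 0.5 N and z of stirrer in the frame of tub below 0.03 m and horizontal distance between stirrer and tub below 0.045 m and x of stirrer in the frame of tub above 0.01 m), for 0.05 s.
2. then on the near side (contact force between stirrer and the fingers above 0.5 N and z of stirrer in the frame of tub below 0.03 m and horizontal distance between stirrer and tub below 0.045 m and x of stirrer in the frame of tub below -0.01 m), for 0.05 s.
3. then on the far side again (all of step 1), for 0.05 s.
4. near side again, with three or more of the beads shifted over 10 mm (all of step 2 and (distance of each of bead0_center, bead1_center, bead2_center from where it was at the start of the episode above 0.01 m or distance of each of bead0_center, bead1_center, bead3_center from where it was at the start of the episode above 0.01 m or distance of each of bead0_center, bead1_center, bead4_center from where it was at the start of the episode above 0.01 m or distance of each of bead0_center, bead2_center, bead3_center from where it was at the start of the episode above 0.01 m or distance of each of bead0_center, bead2_center, bead4_center from where it was at the start of the episode above 0.01 m or distance of each of bead0_center, bead3_center, bead4_center from where it was at the start of the episode above 0.01 m or distance of each of bead1_center, bead2_center, bead3_center from where it was at the start of the episode above 0.01 m or distance of each of bead1_center, bead2_center, bead4_center from where it was at the start of the episode above 0.01 m or distance of each of bead1_center, bead3_center, bead4_center from where it was at the start of the episode above 0.01 m or distance of each of bead2_center, bead3_center, bead4_center from where it was at the start of the episode above 0.01 m)), for 0.05 s.
5. the stirrer is let go with its lower end in the tub (horizontal distance between stirrer and tub below 0.05 m and z of stirrer in the frame of tub below 0.06 m and contact force between stirrer and the fingers below 0.1 N), for 0.2 s.
6. the cap is turned 50 degrees or more, still down on the seated jar (x of cap_mark in the frame of jar below 0.0154 m and y of cap_mark in the frame of jar above 0 m and z of cap in the frame of jar below 0.094 m and z of jar in the frame of cradle below 0.009 m and angle between jar's own z axis and vertical below 0.08 rad), for 0.05 s.
At the end, for the whole second after the job is handed in: The fingers hold the cap, still and level within 14 degrees, lower edge 5-60 mm above the jar mouth, within 25 mm of its axis, clear of the jar; jar seated in its cradle (lifted under 4 mm, tilted under 4.5 degrees); the stirrer, let go, has its lower end in the tub; all beads in the tub (z of cap in the frame of jar_mouth between 0.005 and 0.06 m and horizontal distance between cap and jar_mouth below 0.025 m and angle between cap's own z axis and vertical below 0.25 rad and contact force between cap and the fingers above 1 N and contact force between cap and jar below 0.1 N and linear speed of cap below 0.03 m/s and z of jar in the frame of cradle below 0.009 m and angle between jar's own z axis and vertical below 0.08 rad and horizontal distance between each of stirrer, bead0_center, bead1_center, bead2_center, bead3_center, bead4_center and tub below 0.05 m and z of stirrer in the frame of tub below 0.06 m and contact force between stirrer and the arm below 0.5 N); the arm keeps its last pose, push and grip.
It fails at once if the jar is pulled out of its cradle or tipped (z of jar in the frame of cradle above 0.015 m or angle between jar's own z axis and vertical above 0.2 rad).
It fails at once if the cap is turned on far beyond release (more than 135 degrees) (x of cap_mark in the frame of jar below -0.017 m).
It fails at once if a bead leaves the tub (horizontal distance between any of bead0_center, bead1_center, bead2_center, bead3_center, bead4_center and tub above 0.06 m).
It fails at once if a bystander is moved by more than 30 mm (distance of any of massager, soap, scoop, tumbler from where it was at the start of the episode above 0.03 m).
It also fails if it takes over 72 s, if anything falls off the work surface, if the arm or the gripper's body presses on something with over 40 N, if the wrist force passes 120 N, or if a joint passes its speed limit or range.

## Working session

There is one attempt and no reset: what is moved stays moved. The work goes in short steps, Python scripts to look and compute and a shell command to move; the robot and the scene stay as the last step left them, time stands still between calls to the robot, and variables do not carry over. Pictures are saved under pics/ and viewed, about 8 in all and at most 12, crops included, and the job is handed in when it is done.

```bash
mkdir -p pics; cat > h.py <<'E'
import numpy as np, cv2
from bench import r, eyes
from scipy.spatial.transform import Rotation as Ro
def grab(n,f):
    d=eyes.get_image(n); cv2.imwrite('pics/'+f,d['color']); np.save('pics/'+n+'.npy',{k:np.array(v) for k,v in d.items()},allow_pickle=True); return d
def load(n): return np.load('pics/'+n+'.npy',allow_pickle=True).item()
def ray(d,u,v):
    K=d['camera_matrix']; y=np.array([(u-K[0,2])/K[0,0],(v-K[1,2])/K[1,1]]); x=y.copy()
    for _ in range(30): x=y/(1+float(d['k1'])*(x@x))
    w=d['R'].T@np.array([x[0],x[1],1]); return -d['R'].T@d['t'], w
def atz(d,u,v,z):
    c,w=ray(d,u,v); return c+w*(z-c[2])/w[2]
def proj(d,X):
    c=d['R']@np.array(X,float)+d['t']; x=c[:2]/c[2]; x=x*(1+float(d['k1'])*(x@x)); K=d['camera_matrix']
    return np.array([x[0]*K[0,0]+K[0,2],x[1]*K[1,1]+K[1,2]])
E
python3 - <<'E'
from h import *
a=grab('scene','s0.png');b=grab('top','t0.png')
cv2.imwrite('pics/s0b.png',cv2.resize(a['color'],(800,600),interpolation=cv2.INTER_CUBIC))
cv2.imwrite('pics/t0b.png',cv2.resize(b['color'],(800,600),interpolation=cv2.INTER_CUBIC))
for d in (a,b): print(-d['R'].T@d['t'],d['R'][2],d['camera_matrix'][0,0])
print(r.get_state())
E
```

```text
[1488.0523654   -40.47754707  962.96515733] [-0.72585536  0.04168681 -0.68658299] 457.3457142664668
[ 467.56857843   18.70552031 1354.3670371 ] [ 0.05747613 -0.00395898 -0.99833903] 494.7131078338617
{'time_s': 0.1, 'joint_pos': array([-1.18702709e+00,  1.26321073e-01, -4.05250306e-02,  1.40540880e+00,
       -2.43225135e-05,  1.57082953e+00]), 'qvel': array([ 0.00011551, -0.00151411,  0.00329806,  0.00101155, -0.00155255,
        0.00061161]), 'joint_torque': array([ 1.54552396e-03, -4.36904669e+01,  3.53604770e+01,  1.38042279e-02,
        2.06630380e-04, -7.11067344e-06]), 'ee_pos': array([ 196.42033916, -486.4611493 ,  230.5973684 ]), 'tcp_rot': array([-3.08254256e+00, -5.98807498e-01,  4.74265413e-04]), 'force': array([-0.18964311, -0.4198801 ,  0.15237168]), 'moment': array([ 0.01893649,  0.05079801, -0.03114296]), 'finger_gap': 1.0007595138306788}
```

View pics/s0b.png

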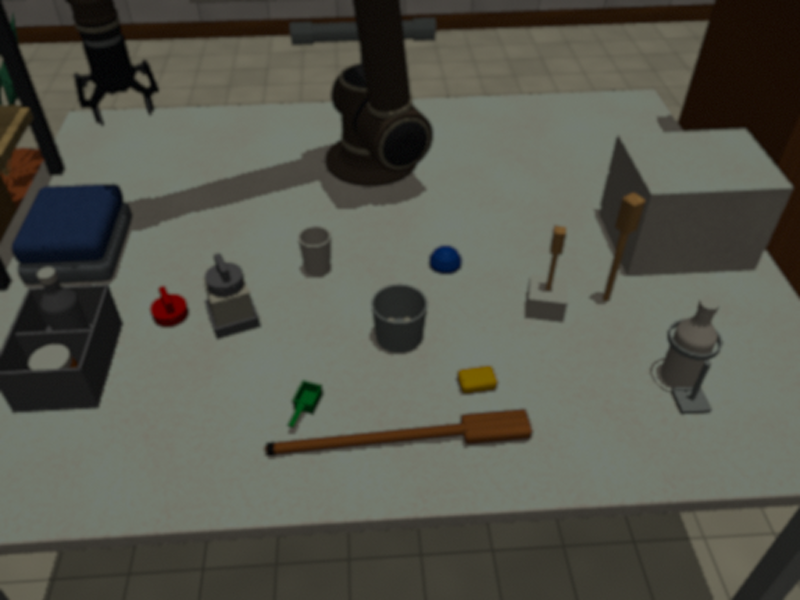

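View pics/t0b.png

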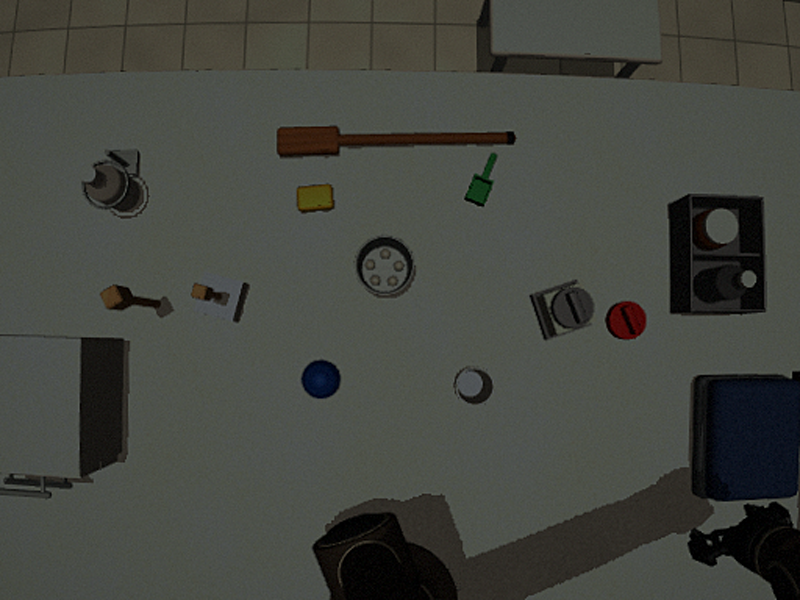

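The overview shows the small stirrer in its stand at top(205,295), the tub at (385,267), and the jar with grey cap at (570,307). The red cap is next to it. Next I'll make enlarged crops.

```bash
python3 - <<'E'
from h import *
# tiles: (cam, u0,v0,w,h in native px)
T=[('top',110,165,60,45),('top',335,170,60,45),('scene',325,135,60,75),('scene',120,155,60,75)]
out=[]
for n,u,v,w,h in T:
    c=load(n)['color'][v:v+h,u:u+w]; c=np.clip(c.astype(float)*1.8,0,255).astype(np.uint8)
    s=400/w if n=='top' else 300/h*1.0
    s=6 if n=='top' else 4
    c=cv2.resize(c,None,fx=s,fy=s,interpolation=cv2.INTER_CUBIC)
    for i in range(0,w,10): cv2.putText(c,str(u+i),(int(i*s),8),0,.3,(0,255,255)); cv2.line(c,(int(i*s),0),(int(i*s),c.shape[0]),(0,120,120),1) if 1 else 0
    for i in range(0,h,10): cv2.putText(c,str(v+i),(0,int(i*s)+8),0,.3,(0,255,255)); cv2.line(c,(0,int(i*s)),(c.shape[1],int(i*s)),(0,120,120),1)
    c=cv2.copyMakeBorder(c,0,300-c.shape[0],0,400-c.shape[1],0); out.append(c)
cv2.imwrite('pics/c1.png',np.vstack([np.hstack(out[:2]),np.hstack(out[2:])]))
E
```

```text
(no output)
```

View pics/c1.png

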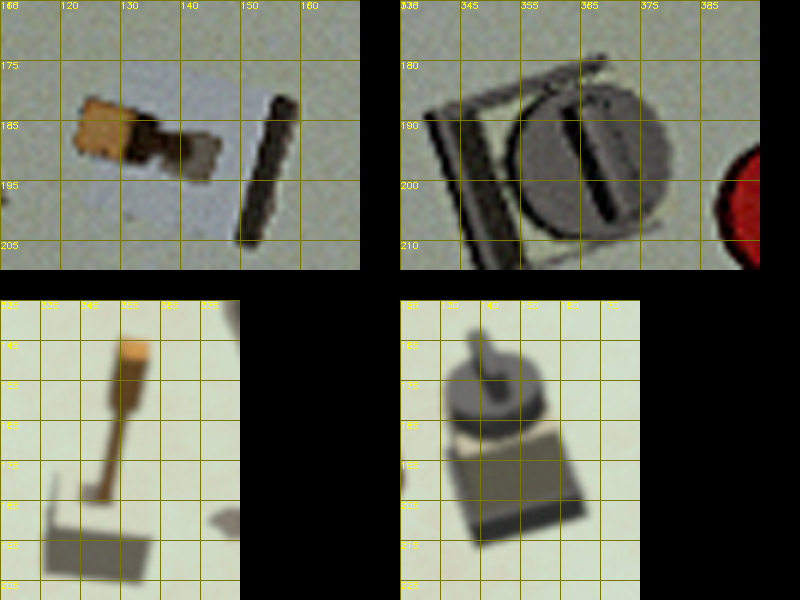

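```bash
cat >> h.py <<'E'
def tri(us,ut,ds=None,dt=None):
    ds=ds or load('scene'); dt=dt or load('top')
    c1,w1=ray(ds,*us); c2,w2=ray(dt,*ut)
    A=np.stack([w1,-w2],1); s=np.linalg.lstsq(A,c2-c1,rcond=None)[0]
    p,q=c1+s[0]*w1,c2+s[1]*w2
    return (p+q)/2,np.linalg.norm(p-q)
E
python3 - <<'E'
from h import *
s,t=load('scene'),load('top')
print('grip top 190', atz(t,127.2,186.3,190),atz(s,358.4,147.3,190),tri((358.4,147.3),(127.2,186.3)))
print('cap top 112', atz(t,367.5,197.2,112),atz(s,143.5,177.5,112))
print('tub rim 85', atz(t,385.5*.64,265.5*.64,85),atz(s,399*.64,302*.64,85))
# cap bar line ends in top (dark side, z~127)
# tub rim: fit by dark/white? grip edges
for a,b in [((124.5,181),(134,183)),((124.5,181),(122.5,189)),((122.5,189),(131,191))]:
    p,q=atz(t,*a,190),atz(t,*b,190); print(np.linalg.norm(p-q),np.degrees(np.arctan2(*(q-p)[[1,0]])))
for a,b in [((364,188),(371,207)),((335,189.5),(345,211)),((335,189.5),(364,180))]:
    p,q=atz(t,*a,112),atz(t,*b,112); print('cap',np.linalg.norm(p-q),np.degrees(np.arctan2(*(q-p)[[1,0]])))
E
```

```text
grip top 190 [534.27958032 306.31948586 190.        ] [538.27891092 310.66442621 190.        ] (array([534.85736884, 309.50790862, 186.92955152]), np.float64(4.775488757497287))
cap top 112 [ 521.05428926 -285.98560189  112.        ] [ 532.37917619 -277.95929609  112.        ]
tub rim 85 [587.63594642  22.34225825  85.        ] [588.75694324  28.70239485  85.        ]
23.722966753371875 -100.74337514811924
19.666654892674178 167.41805992127374
21.336100054174267 -101.96104490854138
cap 51.514802429771 -159.03513481404516
cap 60.01773608698212 -154.26455965987893
cap 79.00129506429072 -71.204705776334
```

```bash
cat > ov.py <<'E'
from h import *
def box(c,yaw,l,w,z0,z1):
    a=np.radians(yaw);R=np.array([[np.cos(a),-np.sin(a)],[np.sin(a),np.cos(a)]])
    q=[R@np.array(p)+c for p in [(l/2,w/2),(-l/2,w/2),(-l/2,-w/2),(l/2,-w/2)]]
    return [[(*p,z) for p in q+q[:1]] for z in (z0,z1)]+[[(*p,z0),(*p,z1)] for p in q]
def circ(c,r,z): return [[(c[0]+r*np.cos(t),c[1]+r*np.sin(t),z) for t in np.linspace(0,6.2832,40)]]
def draw(tiles,lines,fn,gain=1.8):
    out=[]
    for n,u,v in tiles:
        d=load(n);w,h,S=66,50,6
        c=np.clip(d['color'][v:v+h,u:u+w].astype(float)*gain,0,255).astype(np.uint8)
        c=cv2.resize(c,None,fx=S,fy=S,interpolation=cv2.INTER_CUBIC)
        for col,L in lines:
            for l in L:
                p=np.array([(proj(d,x)-[u-.5,v-.5])*S for x in l]).round().astype(np.int32)
                cv2.polylines(c,[p],False,col,1)
        out.append(cv2.resize(c,(396,300)))
    cv2.imwrite(fn,np.vstack([np.hstack(out[i:i+2]) for i in range(0,len(out),2)]))
E
python3 - <<'E'
from ov import *
st,sy=np.array([535.,308.]),-11; cp,cy=np.array([523.,-284.]),20
G,Rr,B=(0,255,0),(0,0,255),(255,0,0)
L=[(Rr,box(st,sy,22,22,140,190)),(G,box(st,sy,70,70,0,50)),(Rr,circ(cp,34,87)+circ(cp,34,112)),(B,box(cp,cy,52,14,112,142)),(G,box(cp,cy,84,84,0,26))]
draw([('top',115,163),('scene',325,140),('top',332,170),('scene',120,160)],L,'pics/o1.png')
E
```

```text
(no output)
```

View pics/o1.png

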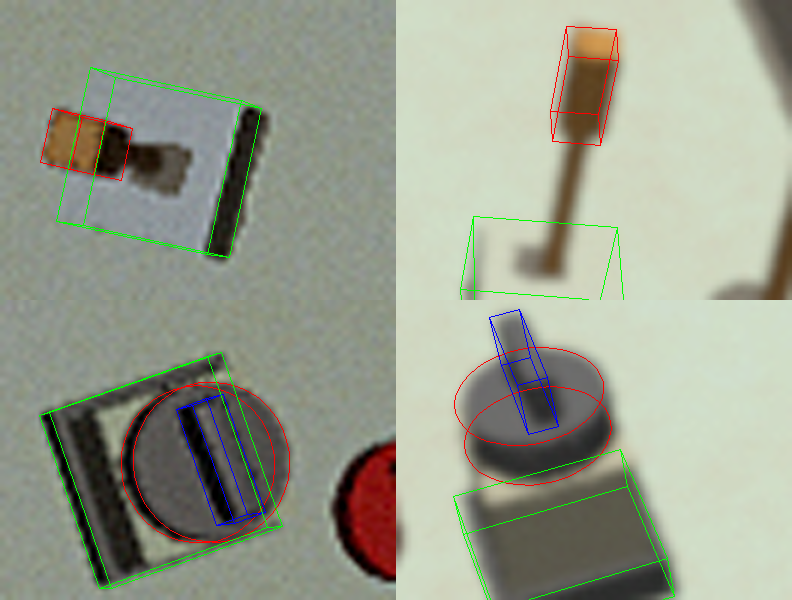

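The wireframes match the pictures within 2–3 mm: stirrer at (535,309) with yaw -11°, cap at (523,-283) with its bar at 20°, tub at about (588,25). Next I'll compute the approach to a point above the stirrer and check the tub rim and beads.

```bash
cat >> h.py <<'E'
def down(az,tilt=0):  # tool down, tool y at azimuth az; tilt deg about tool y
    a=np.radians(az); y=np.array([np.cos(a),np.sin(a),0]); z=np.array([0,0,-1.]); x=np.cross(y,z)
    return Ro.from_matrix(np.stack([x,y,z],1))*Ro.from_euler('y',tilt,degrees=True)
def plan(goals):
    """goals: list of (pos, Rot, ncalls); prints shift cm, turn deg per call"""
    s=r.get_state(); p=np.array(s['ee_pos']); R=Ro.from_rotvec(s['tcp_rot'])
    for P,Q,n in goals:
        P=np.array(P,float); dr=(R.inv()*Q).as_rotvec(); p0,R0=p,R
        for k in range(1,n+1):
            pn=p0+(P-p0)*k/n; Rn=R0*Ro.from_rotvec(dr*k/n)
            print(np.round(R.inv().apply(pn-p)/10,2).tolist(),np.round(np.degrees((R.inv()*Rn).as_rotvec()),1).tolist())
            p,R=pn,Rn
def show():
    s=r.get_state(); R=Ro.from_rotvec(s['tcp_rot']).as_matrix()
    print('t',round(s['time_s'],2),'pos',np.round(s['ee_pos'],1),'yaz',round(float(np.degrees(np.arctan2(R[1,1],R[0,1]))),1),'z',np.round(R[:,2],3),'F',np.round(s['force'],1),'M',np.round(s['moment'],2),'gap',round(s['finger_gap'],3),'q',np.round(s['joint_pos'],2))
E
python3 - <<'E'
from h import *
show()
plan([((535,309,230),down(-11),4),((535,309,142),down(-11),1)])
from ov import *
tb=np.array([588.,25.])
draw([('top',215,145),('scene',222,170)],[((0,0,255),circ(tb,50,85)+circ(tb,46,85)),((0,255,0),circ(tb,44,0)),((255,0,0),circ(tb,24,14))],'pics/o2.png',2.2)
E
```

```text
t 0.1 pos [ 196.4 -486.5  230.6] yaz -68.0 z [-0.001  0.001 -1.   ] F [-0.2 -0.4  0.2] M [ 0.02  0.05 -0.03] gap 1.001 q [-1.19  0.13 -0.04  1.41 -0.    1.57]
[15.29, -15.27, 0.04] [-0.0, -0.0, -14.3]
[18.58, -11.04, 0.03] [-0.0, -0.0, -14.3]
[20.73, -6.12, 0.02] [-0.0, -0.0, -14.3]
[21.6, -0.83, 0.02] [-0.0, -0.0, -14.3]
[0.0, -0.0, 8.8] [-0.0, -0.0, 0.0]
```

View pics/o2.png

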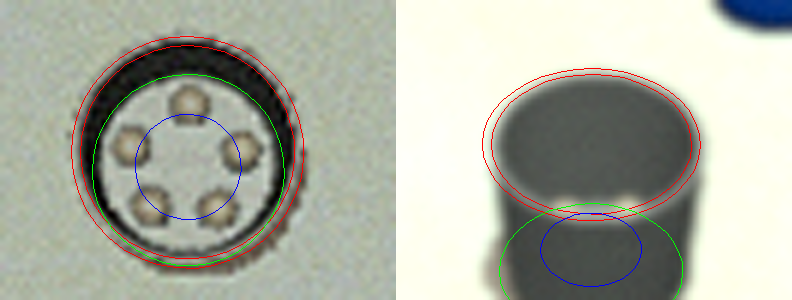

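```bash
P="python3 -m pendant"
$P '[[[3.06,-3.05,0],[0,0,-3]],[[6.12,-6.1,0],[0,0,-6]],[[9.2,-9.2,0],[0,0,-9]],[[12.3,-12.2,0],[0,0,-12]],[[15.3,-15.3,0],[0,0,-14.3]]]' 1 80 && $P '[[[3.7,-2.2,0],[0,0,-3]],[[7.4,-4.4,0],[0,0,-6]],[[11.1,-6.6,0],[0,0,-9]],[[14.8,-8.8,0],[0,0,-12]],[[18.6,-11,0],[0,0,-14.3]]]' && $P '[[[4.1,-1.2,0],[0,0,-3]],[[8.3,-2.4,0],[0,0,-6]],[[12.4,-3.6,0],[0,0,-9]],[[16.6,-4.9,0],[0,0,-12]],[[20.7,-6.1,0],[0,0,-14.3]]]' && $P '[[[4.3,-0.2,0],[0,0,-3]],[[8.6,-0.3,0],[0,0,-6]],[[13,-0.5,0],[0,0,-9]],[[17.3,-0.6,0],[0,0,-12]],[[21.6,-0.8,0],[0,0,-14.3]]]' && $P '[[[0,0,0],[0,0,0]],[[0,0,0],[0,0,0]]]'
python3 - <<'E'
from ov import *
show()
a=grab('top','t1.png');b=grab('scene','s1.png')
st=np.array([535.,309.])
p=np.array(r.get_state()['ee_pos'])
draw([('top',95,160),('scene',325,120)],[((0,0,255),box(st,-11,22,22,140,190)),((255,0,0),[[(p[0],p[1],150),tuple(p)]])],'pics/o3.png',2)
plan([((535,309,230),down(-11),1),((535,309,142),down(-11),1)])
E
```

```text
time_s: 0.6
ee_pos: [281.3, -286.0, 230.9]
tcp_rot: [-2.984, -0.98, 0.0]
force: [1.0, 0.0, 0.3]
finger_gap: 0.993
time_s: 1.1
ee_pos: [366.0, -87.2, 231.2]
tcp_rot: [2.839, 1.345, 0.0]
force: [0.0, 0.0, 0.1]
finger_gap: 0.999
time_s: 1.6
ee_pos: [450.4, 111.7, 231.1]
tcp_rot: [2.649, 1.689, -0.001]
force: [0.7, -0.8, 0.7]
finger_gap: 0.999
time_s: 2.1
ee_pos: [535.0, 310.5, 230.7]
tcp_rot: [2.419, 2.005, -0.001]
force: [0.8, -0.1, 0.1]
finger_gap: 1.003
time_s: 2.3
ee_pos: [534.4, 309.3, 229.8]
tcp_rot: [-2.419, -2.004, 0.004]
force: [-0.2, 0.2, -0.0]
finger_gap: 1.003
t 2.3 pos [534.4 309.3 229.8] yaz -10.7 z [-0.002 -0.002 -1.   ] F [-0.2  0.2 -0. ] M [-0.03 -0.01 -0.02] gap 1.003 q [ 0.52  0.31  0.18  1.45 -0.    2.28]
[0.12, 0.05, 0.11] [-0.0, 0.0, 0.2]
[-0.0, -0.0, 8.8] [0.0, -0.0, 0.0]
```

View pics/o3.png

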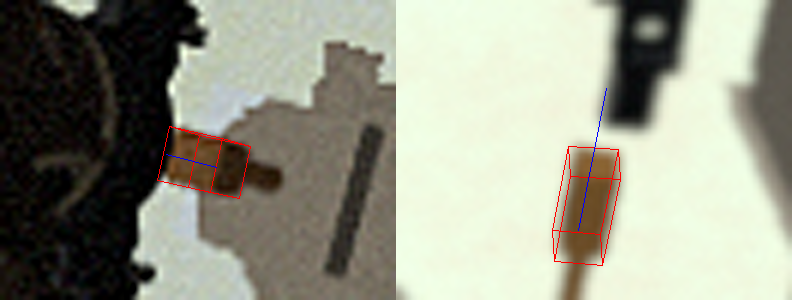

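The grip block lies between the open fingers in both views. Now I'll descend, grip, and lift.

```bash
P="python3 -m pendant"
$P '[[[0.1,0.05,3],[0,0,0]],[[0.1,0.05,6],[0,0,0]],[[0.1,0.05,8.8],[0,0,0]],[[0.1,0.05,8.8],[0,0,0]]]' && $P '[[[0,0,0],[0,0,0]],[[0,0,0],[0,0,0]],[[0,0,0],[0,0,0]],[[0,0,0],[0,0,0]],[[0,0,0],[0,0,0]]]' -1 80 && $P '[[[0,0,0],[0,0,0]],[[0,0,0],[0,0,0]],[[0,0,0],[0,0,0]],[[0,0,0],[0,0,0]],[[0,0,0],[0,0,0]]]' && $P '[[[0,0,-2],[0,0,0]],[[0,0,-4],[0,0,0]],[[0,0,-6],[0,0,0]],[[0,0,-8],[0,0,0]],[[0,0,-10.5],[0,0,0]]]' && $P '[[[0,0,0],[0,0,0]],[[0,0,0],[0,0,0]]]'
python3 - <<'E'
from ov import *
show()
grab('scene','s2.png'); p=np.array(r.get_state()['ee_pos'])
st=p[:2]
print(p)
draw([('scene',325,80),('scene',325,130)],[((0,0,255),box(st,-11,22,22,p[2]-2,p[2]+48)+box(st,-11,11,11,p[2]-132,p[2]-2))],'pics/o4.png',2)
plan([((587,25,p[2]),down(-11),2)])
E
```

```text
time_s: 2.8
ee_pos: [533.1, 307.1, 140.0]
tcp_rot: [-2.422, -2.0, 0.01]
force: [-0.3, -0.0, 0.0]
finger_gap: 1.0
time_s: 3.3
ee_pos: [535.8, 310.0, 144.6]
tcp_rot: [2.421, 2.002, 0.003]
force: [-0.0, -0.3, 5.4]
finger_gap: 0.248
time_s: 3.8
ee_pos: [535.8, 310.0, 144.6]
tcp_rot: [2.42, 2.002, 0.003]
force: [-0.6, -0.4, 6.1]
finger_gap: 0.246
time_s: 4.3
ee_pos: [535.0, 309.5, 248.3]
tcp_rot: [-2.421, -2.002, 0.002]
force: [1.4, -0.2, -0.2]
finger_gap: 0.253
time_s: 4.5
ee_pos: [535.6, 309.9, 248.3]
tcp_rot: [2.421, 2.002, 0.001]
force: [0.7, -0.3, -1.1]
finger_gap: 0.249
t 4.5 pos [535.6 309.9 248.3] yaz -10.8 z [ 0.001  0.    -1.   ] F [ 0.7 -0.3 -1.1] M [ 0.02 -0.   -0.01] gap 0.249 q [ 0.52  0.31  0.23  1.49 -0.    2.28]
[535.22749781 309.60333624 247.31196265]
[-13.49, 5.21, 0.01] [-0.0, 0.0, 0.1]
[-13.48, 5.23, 0.0] [-0.0, 0.0, 0.1]
```

View pics/o4.png

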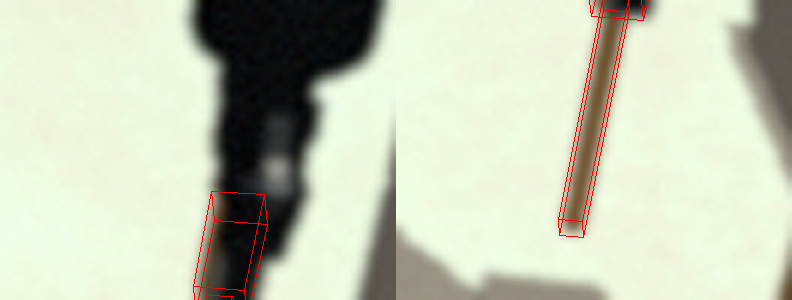

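Held upright, with the tip about 134 mm below the TCP. Next: carry it over the tub, lower it at the centre between the beads, and move out through a gap.

```bash
P="python3 -m pendant"
$P '[[[-2.7,1.05,0],[0,0,0]],[[-5.4,2.1,0],[0,0,0]],[[-8.1,3.1,0],[0,0,0]],[[-10.8,4.2,0],[0,0,0]],[[-13.5,5.2,0],[0,0,0]]]' && $P '[[[-2.7,1.05,0],[0,0,0]],[[-5.4,2.1,0],[0,0,0]],[[-8.1,3.1,0],[0,0,0]],[[-10.8,4.2,0],[0,0,0]],[[-13.5,5.2,0],[0,0,0]]]' && $P '[[[0,0,0],[0,0,0]],[[0,0,0],[0,0,0]],[[0,0,0],[0,0,0]]]'
python3 - <<'E'
from ov import *
show()
plan([((587,25,147),down(-11),1)])
grab('scene','s3.png');p=np.array(r.get_state()['ee_pos'])
tb=np.array([587.,25.])
draw([('scene',222,130),('scene',222,170)],[((0,0,255),circ(tb,46,85)),((255,0,0),[[(p[0],p[1],p[2]-134),tuple(p)]])],'pics/o5.png',2)
E
```

```text
time_s: 5.05
ee_pos: [560.6, 166.0, 246.5]
tcp_rot: [-2.42, -2.002, 0.004]
force: [0.1, -0.3, -0.1]
finger_gap: 0.249
time_s: 5.55
ee_pos: [586.4, 23.7, 246.5]
tcp_rot: [-2.42, -2.001, 0.003]
force: [-0.0, 0.8, -0.9]
finger_gap: 0.243
time_s: 5.85
ee_pos: [586.5, 25.6, 247.5]
tcp_rot: [-2.419, -2.002, 0.001]
force: [-0.3, -0.2, -0.6]
finger_gap: 0.249
t 5.85 pos [586.5  25.6 247.5] yaz -10.8 z [-0.001  0.    -1.   ] F [-0.3 -0.2 -0.6] M [ 0.03 -0.04  0.01] gap 0.249 q [0.04 0.25 0.14 1.47 0.   1.8 ]
[-0.05, 0.08, 10.05] [-0.1, -0.0, 0.2]
```

View pics/o5.png

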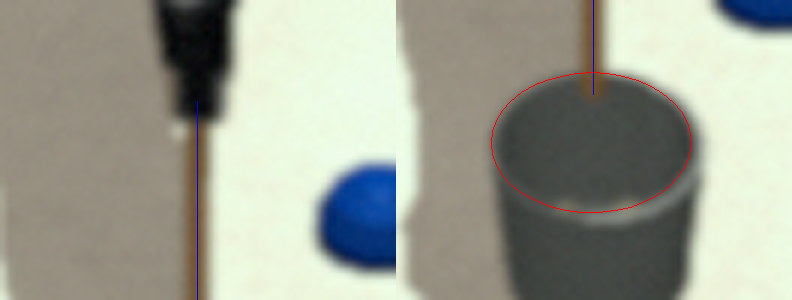

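The tip hangs over the tub centre. I'll lower it, move out through the gap, and do the first round.

```bash
P="python3 -m pendant"
$P '[[[0,0.1,2],[0,0,0]],[[0,0.1,4],[0,0,0]],[[0,0.1,6],[0,0,0]],[[0,0.1,8],[0,0,0]],[[0,0.1,10],[0,0,0]]]' && $P '[[[0,0,0],[0,0,0]],[[-0.1,-0.6,0],[0,0,0]],[[-0.2,-1.2,0],[0,0,0]],[[-0.3,-1.9,0],[0,0,0]],[[-0.35,-2.5,0],[0,0,0]]]' && $P '[[[0.35,0,0],[0,0,0]]]' && $P '[[[0.77,0.12,0],[0,0,0]],[[1.47,0.48,0],[0,0,0]],[[2.02,1.03,0],[0,0,0]],[[2.38,1.73,0],[0,0,0]],[[2.5,2.5,0],[0,0,0]]]' && $P '[[[-0.12,0.77,0],[0,0,0]],[[-0.48,1.47,0],[0,0,0]],[[-1.03,2.02,0],[0,0,0]],[[-1.73,2.38,0],[0,0,0]],[[-2.5,2.5,0],[0,0,0]]]' && $P '[[[-0.77,-0.12,0],[0,0,0]],[[-1.47,-0.48,0],[0,0,0]],[[-2.02,-1.03,0],[0,0,0]],[[-2.38,-1.73,0],[0,0,0]],[[-2.5,-2.5,0],[0,0,0]]]' && $P '[[[0.12,-0.77,0],[0,0,0]],[[0.48,-1.47,0],[0,0,0]],[[1.03,-2.02,0],[0,0,0]],[[1.73,-2.38,0],[0,0,0]],[[2.5,-2.5,0],[0,0,0]]]'
```

```text
time_s: 6.4
ee_pos: [587.6, 25.9, 147.4]
tcp_rot: [-2.419, -2.004, -0.0]
force: [0.0, -0.7, -0.6]
finger_gap: 0.246
time_s: 6.9
ee_pos: [562.3, 26.1, 149.4]
tcp_rot: [2.42, 2.002, 0.002]
force: [-0.2, -0.3, -0.6]
finger_gap: 0.249
time_s: 7.0
ee_pos: [562.6, 29.4, 149.1]
tcp_rot: [2.421, 2.001, 0.001]
force: [-0.2, 0.3, -1.4]
finger_gap: 0.249
time_s: 7.5
ee_pos: [593.5, 48.8, 148.2]
tcp_rot: [2.419, 2.001, -0.002]
force: [0.6, -3.0, 0.2]
finger_gap: 0.248
time_s: 8.0
ee_pos: [610.5, 22.1, 147.5]
tcp_rot: [-2.413, -1.998, -0.001]
force: [-10.5, 7.7, 2.6]
finger_gap: 0.246
time_s: 8.5
ee_pos: [583.4, 0.8, 148.8]
tcp_rot: [-2.42, -2.002, -0.005]
force: [0.8, 4.9, -0.6]
finger_gap: 0.249
time_s: 9.0
ee_pos: [564.3, 29.3, 149.5]
tcp_rot: [2.418, 2.0, 0.003]
force: [-0.9, -0.5, -0.6]
finger_gap: 0.246
```

```bash
P="python3 -m pendant"
$P '[[[0.77,0.12,0],[0,0,0]],[[1.47,0.48,0],[0,0,0]],[[2.02,1.03,0],[0,0,0]],[[2.38,1.73,0],[0,0,0]],[[2.5,2.5,0],[0,0,0]]]' && $P '[[[-0.12,0.77,0],[0,0,0]],[[-0.48,1.47,0],[0,0,0]],[[-1.03,2.02,0],[0,0,0]],[[-1.73,2.38,0],[0,0,0]],[[-2.5,2.5,0],[0,0,0]]]' && $P '[[[-0.77,-0.12,0],[0,0,0]],[[-1.47,-0.48,0],[0,0,0]],[[-2.02,-1.03,0],[0,0,0]],[[-2.38,-1.73,0],[0,0,0]],[[-2.5,-2.5,0],[0,0,0]]]' && $P '[[[0.12,-0.77,0],[0,0,0]],[[0.48,-1.47,0],[0,0,0]],[[1.03,-2.02,0],[0,0,0]],[[1.73,-2.38,0],[0,0,0]],[[2.5,-2.5,0],[0,0,0]]]'
$P '[[[0.77,0.12,0],[0,0,0]],[[1.47,0.48,0],[0,0,0]],[[2.02,1.03,0],[0,0,0]],[[2.38,1.73,0],[0,0,0]],[[2.5,2.5,0],[0,0,0]]]' && $P '[[[-0.12,0.77,0],[0,0,0]],[[-0.48,1.47,0],[0,0,0]],[[-1.03,2.02,0],[0,0,0]],[[-1.73,2.38,0],[0,0,0]],[[-2.5,2.5,0],[0,0,0]]]' && $P '[[[-0.77,-0.12,0],[0,0,0]],[[-1.47,-0.48,0],[0,0,0]],[[-2.02,-1.03,0],[0,0,0]],[[-2.38,-1.73,0],[0,0,0]],[[-2.5,-2.5,0],[0,0,0]]]' && $P '[[[0.12,-0.77,0],[0,0,0]],[[0.48,-1.47,0],[0,0,0]],[[1.03,-2.02,0],[0,0,0]],[[1.73,-2.38,0],[0,0,0]],[[2.5,-2.5,0],[0,0,0]]]'
python3 - <<'E'
from h import *
show()
a=grab('top','t4.png');b=grab('scene','s4.png')
A=np.clip(a['color'][130:230,180:310]*2.2,0,255).astype(np.uint8);B=np.clip(b['color'][100:230,195:325]*1.8,0,255).astype(np.uint8)
cv2.imwrite('pics/o6.png',np.hstack([cv2.resize(A,(400,308)),cv2.resize(B,(308,308))]))
# release: tilt about tip; options
s=r.get_state();p=np.array(s['ee_pos'])
E
```

```text
time_s: 9.5
ee_pos: [592.1, 47.9, 147.6]
tcp_rot: [2.42, 2.001, -0.008]
force: [-3.8, -6.9, 2.0]
finger_gap: 0.244
time_s: 10.0
ee_pos: [613.2, 20.3, 147.9]
tcp_rot: [-2.42, -2.001, -0.003]
force: [-3.0, 5.4, 0.1]
finger_gap: 0.244
time_s: 10.5
ee_pos: [585.0, 0.8, 149.3]
tcp_rot: [2.42, 2.001, 0.009]
force: [6.7, 5.7, 1.2]
finger_gap: 0.247
time_s: 11.0
ee_pos: [567.5, 28.9, 150.9]
tcp_rot: [2.415, 1.996, 0.011]
force: [8.1, -1.2, 1.2]
finger_gap: 0.246
time_s: 11.5
ee_pos: [590.7, 48.3, 147.3]
tcp_rot: [-2.42, -2.002, 0.01]
force: [-6.3, -4.4, 1.0]
finger_gap: 0.243
time_s: 12.0
ee_pos: [610.9, 19.7, 147.0]
tcp_rot: [-2.418, -2.0, 0.005]
force: [-3.5, -0.1, -0.7]
finger_gap: 0.248
time_s: 12.5
ee_pos: [582.7, 0.4, 148.6]
tcp_rot: [-2.421, -2.002, -0.002]
force: [-0.4, 1.5, 0.8]
finger_gap: 0.246
time_s: 13.0
ee_pos: [566.1, 27.0, 150.2]
tcp_rot: [2.413, 1.994, 0.002]
force: [9.5, -9.0, 1.3]
finger_gap: 0.249
t 13.0 pos [566.1  27.  150.2] yaz -10.9 z [ 0.008 -0.008 -1.   ] F [ 9.5 -9.   1.3] M [-2.81 -3.42 -0.01] gap 0.249 q [ 0.05  0.21 -0.12  1.24 -0.01  1.81]
```

View pics/o6.png

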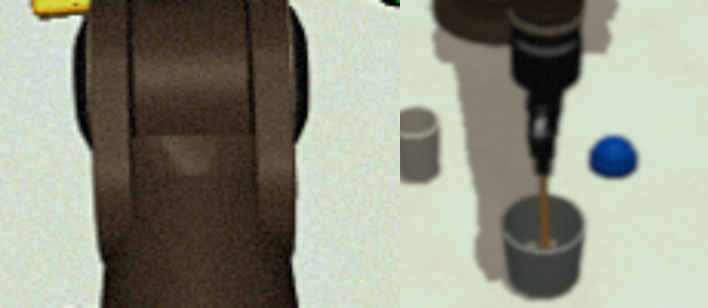

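The stirrer is still upright and held. Next I'll tilt it towards the left rim (+y) and let go there.

```bash
python3 - <<'E'
from h import *
Q=down(-11,-27); up=-Q.as_matrix()[:,2]; print(up)
az=np.radians(79); tip=np.array([588,25,16])-10*np.array([np.cos(az),np.sin(az),0])
T=tip+134*up; print(tip,T)
plan([((588,25,149),down(-11),1),(T,Q,1),(T-0*up,Q,1)])
E
```

```text
[0.08662547 0.44564942 0.89100652]
[586.09191005  15.18372817  16.        ] [597.69972318  74.90074985 135.39487424]
[0.15, 2.12, 0.17] [0.6, 0.3, 0.2]
[5.08, 0.0, 1.36] [0.0, -27.0, 0.0]
[0.0, 0.0, 0.0] [0.0, 0.0, -0.0]
```

```bash
P="python3 -m pendant"
$P '[[[0,0.7,0],[0,0,0]],[[0,1.4,0],[0,0,0]],[[0.1,2.2,0],[0,0,0]],[[0.1,2.2,0],[0,0,0]]]' && $P '[[[1.3,0,0.1],[0,-6.8,0]],[[2.6,0,0.4],[0,-13.5,0]],[[3.9,0,0.8],[0,-20.3,0]],[[5.1,0,1.4],[0,-27,0]],[[5.1,0,1.4],[0,-27,0]]]' && $P '[[[0,0,0],[0,0,0]],[[0,0,0],[0,0,0]]]'
python3 - <<'E'
from h import *
show()
b=grab('scene','s5.png')
cv2.imwrite('pics/o7.png',cv2.resize(np.clip(b['color'][90:230,180:350]*1.8,0,255).astype(np.uint8),(680,560)))
E
```

```text
time_s: 13.5
ee_pos: [585.5, 26.1, 147.5]
tcp_rot: [-2.421, -2.002, 0.002]
force: [0.4, -0.2, 0.4]
finger_gap: 0.249
time_s: 14.0
ee_pos: [593.7, 79.9, 129.8]
tcp_rot: [2.148, 1.789, -0.528]
force: [0.0, -0.7, -0.6]
finger_gap: 0.245
time_s: 14.2
ee_pos: [594.6, 75.7, 134.8]
tcp_rot: [2.155, 1.781, -0.516]
force: [-0.1, 1.2, -0.1]
finger_gap: 0.245
t 14.2 pos [594.6  75.7 134.8] yaz -10.9 z [-0.085 -0.445 -0.891] F [-0.1  1.2 -0.1] M [ 0.43 -0.13  0.01] gap 0.245 q [ 0.32  0.46  0.12  1.47 -0.41  2.13]
```

View pics/o7.png

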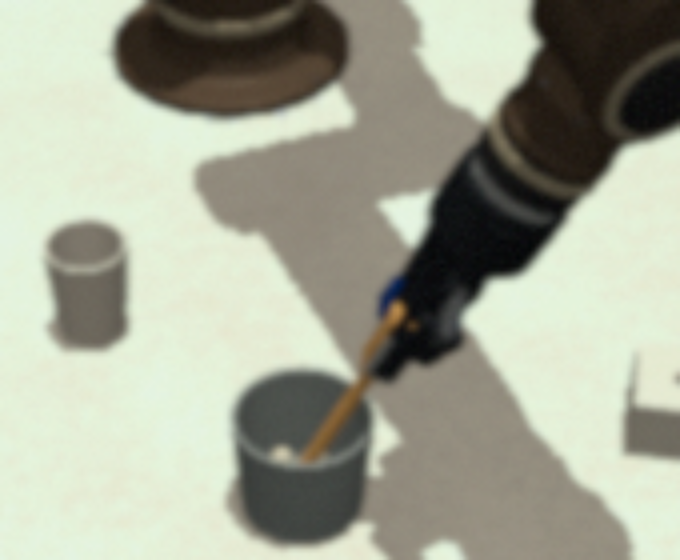

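```bash
P="python3 -m pendant"
$P '[[[0,0,0],[0,0,0]],[[0,0,0],[0,0,0]],[[0,0,0],[0,0,0]],[[0,0,0],[0,0,0]],[[0,0,0],[0,0,0]]]' 1 && $P '[[[0,0,-1],[0,0,0]],[[0,0,-2],[0,0,0]],[[0,0,-4],[0,0,0]],[[0,0,-7],[0,0,0]],[[0,0,-10],[0,0,0]]]' && $P '[[[0,0,0],[0,0,0]],[[0,0,0],[0,0,0]]]'
python3 - <<'E'
from h import *
show()
b=grab('scene','s6.png'); 
cv2.imwrite('pics/o8.png',cv2.resize(np.clip(b['color'][90:230,180:350]*1.8,0,255).astype(np.uint8),(680,560)))
plan([((600,60,270),down(-11),1),((523,-283,240),down(-70),4),((523,-283,120),down(-70),1)])
E
```

```text
time_s: 14.75
ee_pos: [594.7, 76.2, 134.5]
tcp_rot: [2.154, 1.781, -0.517]
force: [-0.5, -0.8, 0.7]
finger_gap: 0.997
time_s: 15.25
ee_pos: [603.1, 121.7, 225.1]
tcp_rot: [2.154, 1.782, -0.517]
force: [0.7, 0.1, 0.9]
finger_gap: 1.0
time_s: 15.45
ee_pos: [603.7, 121.8, 224.1]
tcp_rot: [2.153, 1.782, -0.514]
force: [-0.3, 0.7, -0.3]
finger_gap: 1.001
t 15.45 pos [603.7 121.8 224.1] yaz -10.8 z [-0.083 -0.445 -0.892] F [-0.3  0.7 -0.3] M [ 0.41 -0.09  0.05] gap 1.001 q [ 0.38  0.51  0.38  1.71 -0.39  2.2 ]
[-7.55, 0.83, -1.41] [0.1, 27.0, 0.2]
[-8.78, -0.25, 0.75] [-0.0, -0.0, 14.8]
[-8.56, 1.99, 0.75] [-0.0, -0.0, 14.8]
[-7.77, 4.11, 0.75] [-0.0, -0.0, 14.8]
[-6.47, 5.95, 0.75] [-0.0, -0.0, 14.7]
[0.0, -0.0, 12.0] [0.0, 0.0, -0.0]
```

View pics/o8.png

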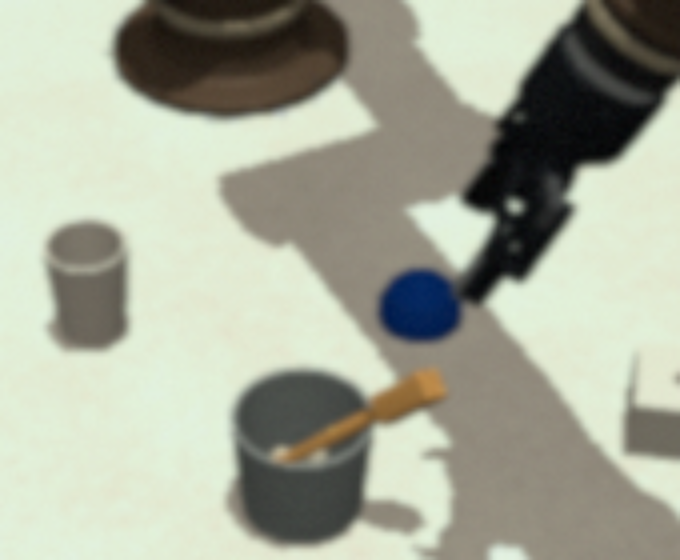

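The stirrer now leans on the left rim with its lower end among the beads. I've used 11 of the 12 views. Next I'll go above the cap.

```bash
P="python3 -m pendant"
$P '[[[0,0,-2],[0,6,0]],[[-1.5,0.2,-3],[0,13,0]],[[-3.5,0.4,-3],[0,20,0]],[[-5.5,0.6,-2.5],[0,27,0]],[[-7.6,0.8,-1.4],[0,27,0]]]' && $P '[[[0,0,0],[0,0,0]]]' && $P '[[[-2.2,0,0],[0,0,4]],[[-4.4,0,0],[0,0,8]],[[-6.6,0,0.2],[0,0,11]],[[-8.8,-0.2,0.7],[0,0,14.8]]]' && $P '[[[-2.2,0.5,0],[0,0,4]],[[-4.4,1,0],[0,0,8]],[[-6.6,1.5,0.2],[0,0,11]],[[-8.6,2,0.7],[0,0,14.8]]]' && $P '[[[-2,1,0],[0,0,4]],[[-4,2,0],[0,0,8]],[[-6,3,0.2],[0,0,11]],[[-7.8,4.1,0.7],[0,0,14.8]]]' && $P '[[[-1.6,1.5,0],[0,0,4]],[[-3.2,3,0],[0,0,8]],[[-4.8,4.4,0.2],[0,0,11]],[[-6.5,6,0.7],[0,0,14.8]],[[-6.5,6,0.7],[0,0,14.8]]]' && $P '[[[0,0,0],[0,0,0]],[[0,0,0],[0,0,0]]]' | tail -5
python3 - <<'E'
from h import *
show()
plan([((523,-283,117),down(-70),1)])
E
```

```text
time_s: 16.0
ee_pos: [598.9, 56.2, 271.8]
tcp_rot: [2.424, 1.998, 0.007]
force: [0.5, 0.3, 0.2]
finger_gap: 1.0
time_s: 16.1
ee_pos: [598.5, 55.5, 270.4]
tcp_rot: [2.425, 1.996, -0.001]
force: [0.8, 0.1, -0.7]
finger_gap: 0.999
time_s: 16.5
ee_pos: [580.8, -27.0, 262.2]
tcp_rot: [-2.659, -1.671, 0.002]
force: [-0.0, -0.0, -0.6]
finger_gap: 1.0
time_s: 16.9
ee_pos: [561.6, -113.3, 255.4]
tcp_rot: [-2.853, -1.314, 0.002]
force: [0.9, -0.6, -0.7]
finger_gap: 1.001
time_s: 17.3
ee_pos: [542.3, -199.2, 248.4]
tcp_rot: [-2.998, -0.936, 0.002]
force: [-0.1, -0.8, -0.1]
finger_gap: 1.001
time_s: 17.8
ee_pos: [522.7, -286.7, 240.1]
tcp_rot: [-3.093, -0.54, 0.005]
force: [0.4, 0.3, -0.9]
finger_gap: 1.002
time_s: 18.0
ee_pos: [523.6, -284.4, 241.9]
tcp_rot: [-3.093, -0.547, 0.001]
force: [0.2, 0.3, 0.2]
finger_gap: 1.0
t 18.0 pos [ 523.6 -284.4  241.9] yaz -69.9 z [-0.001  0.001 -1.   ] F [0.2 0.3 0.2] M [0.04 0.01 0.01] gap 1.0 q [-0.5   0.26  0.15  1.46  0.    2.29]
[-0.0, -0.14, 12.49] [-0.1, 0.0, 0.1]
```

```bash
P="python3 -m pendant"
$P '[[[0,-0.1,3],[0,0,0]],[[0,-0.1,6],[0,0,0]],[[0,-0.1,9],[0,0,0]],[[0,-0.1,11.4],[0,0,0]],[[0,-0.1,12.3],[0,0,0]]]' && $P '[[[0,0,0],[0,0,0]],[[0,0,0],[0,0,0]]]' && $P '[[[0,0,0],[0,0,0]],[[0,0,0],[0,0,0]],[[0,0,0],[0,0,0]],[[0,0,0],[0,0,0]],[[0,0,0],[0,0,0]]]' -1 100 && $P '[[[0,0,0],[0,0,0]],[[0,0,0],[0,0,0]],[[0,0,0],[0,0,0]]]'
python3 -c "
from h import *
show()"
```

```text
time_s: 18.5
ee_pos: [522.2, -282.7, 116.9]
tcp_rot: [-3.091, -0.548, 0.005]
force: [-0.0, -0.0, 1.1]
finger_gap: 1.003
time_s: 18.7
ee_pos: [523.8, -284.3, 120.7]
tcp_rot: [3.093, 0.546, 0.002]
force: [-0.6, 0.1, 0.0]
finger_gap: 0.997
time_s: 19.2
ee_pos: [523.1, -284.5, 119.6]
tcp_rot: [3.094, 0.545, 0.0]
force: [-0.5, -0.4, 5.5]
finger_gap: 0.152
time_s: 19.5
ee_pos: [523.2, -284.5, 119.7]
tcp_rot: [3.094, 0.545, 0.001]
force: [-1.0, 1.0, 3.6]
finger_gap: 0.141
t 19.5 pos [ 523.2 -284.5  119.7] yaz -70.0 z [ 0. -0. -1.] F [-1.   1.   3.6] M [0.15 0.19 0.03] gap 0.141 q [-0.5   0.28 -0.1   1.2  -0.    2.29]
```

The bar is gripped: the gap reads about 12 mm for a 14 mm bar, and side loads are low. Now I'll untwist in steps.

```bash
P="python3 -m pendant"
$P '[[[0,0,0],[0,0,-5]],[[0,0,-0.05],[0,0,-10]],[[0,0,-0.1],[0,0,-15]],[[0,0,-0.12],[0,0,-20]],[[0,0,-0.16],[0,0,-25]]]' | tail -3 && $P '[[[0,0,0],[0,0,-5]],[[0,0,-0.05],[0,0,-10]],[[0,0,-0.1],[0,0,-15]],[[0,0,-0.12],[0,0,-20]],[[0,0,-0.16],[0,0,-25]]]' | tail -3
python3 -c "
from h import *
show()"
```

```text
tcp_rot: [2.9, 1.206, 0.001]
force: [-0.7, -0.1, 2.4]
finger_gap: 0.135
tcp_rot: [2.57, 1.806, -0.0]
force: [0.4, -0.6, 0.4]
finger_gap: 0.142
t 20.5 pos [ 523.1 -284.5  122.5] yaz -19.8 z [ 0. -0. -1.] F [ 0.4 -0.6  0.4] M [-0.03 -0.06 -0.05] gap 0.142 q [-0.5   0.28 -0.09  1.2  -0.    1.42]
```

```bash
P="python3 -m pendant"
$P '[[[0,0,-0.04],[0,0,-5]],[[0,0,-0.06],[0,0,-10]],[[0,0,-0.08],[0,0,-15]],[[0,0,-0.1],[0,0,-20]],[[0,0,-0.1],[0,0,-25]]]' | tail -3 && $P '[[[0,0,0],[0,0,0]],[[0,0,0],[0,0,0]],[[0,0,0],[0,0,0]]]' | tail -3
python3 - <<'E'
from ov import *
show()
b=grab('scene','s7.png')
cv2.imwrite('pics/o9.png',b['color'][140:240,100:200])
E
```

```text
tcp_rot: [-2.118, -2.319, 0.0]
force: [0.1, -1.1, -0.4]
finger_gap: 0.14
tcp_rot: [-2.124, -2.314, 0.0]
force: [-0.7, 0.3, -0.9]
finger_gap: 0.141
t 21.3 pos [ 523.  -284.4  123.4] yaz 4.9 z [-0.  0. -1.] F [-0.7  0.3 -0.9] M [ 0.06 -0.02  0.01] gap 0.141 q [-0.5   0.28 -0.09  1.2  -0.    0.99]
```

```bash
P="python3 -m pendant"
$P '[[[0,0,-0.1],[0,0,0]],[[0,0,-0.2],[0,0,0]],[[0,0,-0.2],[0,0,0]],[[0,0,-0.2],[0,0,0]]]'|tail -2; python3 -c "
from h import *
show()"
```

```text
force: [-0.9, 0.1, -1.2]
finger_gap: 0.14
t 21.75 pos [ 523.1 -284.5  125.7] yaz 5.0 z [ 0. -0. -1.] F [-0.9  0.1 -1.2] M [ 0.03  0.04 -0.01] gap 0.14 q [-0.5   0.28 -0.09  1.21  0.    0.99]
```

The tool carries only about the cap's weight, so the jar isn't being lifted. I'll raise it straight up.

```bash
P="python3 -m pendant"
$P '[[[0,0,-0.3],[0,0,0]],[[0,0,-0.6],[0,0,0]],[[0,0,-0.9],[0,0,0]],[[0,0,-1.2],[0,0,0]],[[0,0,-1.6],[0,0,0]]]'|tail -2;  $P '[[[0,0,-0.7],[0,0,0]],[[0,0,-1.4],[0,0,0]],[[0,0,-2.1],[0,0,0]],[[0,0,-2.8],[0,0,0]],[[0,0,-3.1],[0,0,0]]]'|tail -2; $P '[[[0,0,0],[0,0,0]],[[0,0,0],[0,0,0]],[[0,0,0],[0,0,0]],[[0,0,0],[0,0,0]]]'|tail -2
python3 - <<'E'
from ov import *
show()
a=grab('top','t8.png');b=grab('scene','s8.png')
A=np.clip(b['color'][110:240,90:270]*1.8,0,255).astype(np.uint8); A=cv2.resize(A,None,fx=3,fy=3,interpolation=cv2.INTER_CUBIC)
B=np.clip(b['color'][150:230,215:305]*1.8,0,255).astype(np.uint8); B=cv2.resize(B,(250,222),interpolation=cv2.INTER_CUBIC)
C=np.clip(a['color'][130:220,200:300]*2.2,0,255).astype(np.uint8); C=cv2.resize(C,(250,168))
c=np.zeros((390,800,3),np.uint8);c[:,:540]=A;c[:222,545:795]=B;c[222:,545:795]=C
cv2.imwrite('pics/o10.png',c)
E
```

```text
force: [1.0, -0.6, -1.2]
finger_gap: 0.143
force: [0.4, -0.4, 0.4]
finger_gap: 0.142
force: [-1.2, -0.9, -0.3]
finger_gap: 0.139
t 23.15 pos [ 522.9 -284.3  172.2] yaz 5.0 z [-0.001  0.    -1.   ] F [-1.2 -0.9 -0.3] M [ 0.01  0.01 -0.02] gap 0.139 q [-0.5   0.26  0.    1.31  0.    0.99]
```

View pics/o10.png

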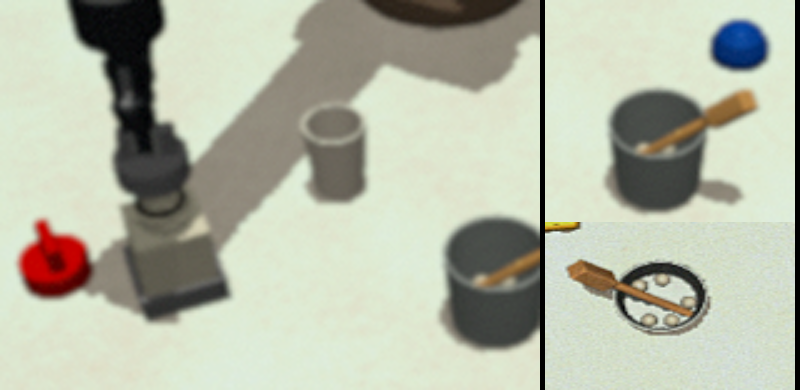

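```bash
python3 - <<'E'
from h import *
e,g=tri((287,185.3),(212.8,154.6)); print(e,g)
for z in (10,20,30,40,50,60,70):
    p=atz(load('top'),258,180.3,z); print(z,p.round(),np.linalg.norm(p-e).round(1),np.hypot(p[0]-588,p[1]-25).round(1))
E
```

```text
[619.44618831 108.2165188  138.61870318] 2.8870232050654465
10 [567.  -9.  10.] 181.6 39.7
20 [566.  -8.  20.] 174.7 40.0
30 [565.  -8.  30.] 168.2 40.2
40 [565.  -8.  40.] 162.0 40.5
50 [564.  -8.  50.] 156.2 40.7
60 [563.  -8.  60.] 150.9 41.0
70 [562.  -7.  70.] 146.1 41.3
```

The stirrer's tip is at about z = 10 mm, on the tub floor. Everything is in place, so I'm handing in.

```bash
python3 -c "
from h import *
print(r.finish_job()); show()"
```

```text
the job is handed in; nothing more can be done
None
the job is handed in; nothing more can be done
```

The job is handed in at about 23 s of the 72 s allowed; no verdict was reported.

- **Stirring:** I took the small stirrer from its stand and made three full rounds at 25 mm radius, with the tip about 10–15 mm above the table. I then tilted it towards the left rim and let go. The last pictures show it leaning on the rim with its tip about on the floor. All five beads are visible in the tub.
- **Cap:** I turned it 75° (1.31 rad) anticlockwise and lifted it straight off. During the first lift the tool carried only about 1 N, so the jar was not coming with it. The cap is held level and still about 29 mm above the jar's mouth by arm travel, with the jar seen down in its cradle.
- **Limits:** The two cameras disagreed by a few mm on the stirrer and up to about 14 mm on my first cap reading; I settled on values between them, and both grips showed little side load. Stirring forces peaked at about 13 N in the readings taken. I did not measure how far each bead moved or whether the cap slipped in the grip; bystanders looked unmoved where visible, but the scoop was not in the last pictures.

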